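# Clamp a post in a collet holder

### The arm

A 6-joint arm with a two-finger parallel gripper is mounted at the origin on a cart in front of the work surface, level with it; the furniture and walls round the work are solid. World frame = base frame: x ahead of the robot, y to its left, z up, the work surface at z = 0. Lengths are in m, angles in degrees, forces in N, time in s.
With the tool pointing down it reaches from about 0.3 to 0.75 m from the base axis. Payload 8.5 kg.
Tool frame: the origin (TCP) lies at the very end of the fingers, on their centre line; the grasp point (between the pads) lies 19 mm behind it; z points along the fingers, y is the line along which they close (so a half turn about z gives the same grasp; the last joint's range is limited). The gripper opens to 85 mm and grips with 20 to 120 N. Pads are 22 mm wide; open, the fingers measure 114 mm over their backs; the gripper's body (76 mm by 85 mm) begins 54 mm behind the grasp point. The pads swing forward as they close: fully open they stand 13 mm farther back than shut.
Start: joints at [-12.336, 21.807, 74.336, -0, 83.858, -12.336], TCP at [0.55, 0, 0.231] pointing down, gripper open.
Joint ranges: [-178.18, 178.18], [-50.72, 133.34], [12.68, 142.11], [-81.47, 261.47], [9.98, 163.14], [-165.26, 165.26]. Speed limits (degrees/s): [136.94, 136.94, 180, 180, 180, 180].

### API

Orientations are given as a 3x3 rotation matrix whose columns are the frame's x, y, z axes.
In Python, from rig import env, optics, spotter gives the robot as it stands.
- The arm moves only by the shell command python3 -m crank 'ROWS' [FORCE]. ROWS is JSON, one flat list of numbers, 5 for each row, row after row: the finger opening in cm, from 0 to 8.54, then the shift along the tool's x, y, z in cm, then the turn about the tool's z in rad. A call has exactly 8 rows; each row shifts and turns the commanded pose from where the row before left it, along the tool's axes as they then stand; what a row does not reach is not made up. A row lasts 1/12 s, in which the tool goes at most 41.7 mm and 7.16 degrees, less where a joint would pass 70% of its speed; a pose out of reach is approached as far as the arm can. A call is refused whole if a number of a shift passes 4.17 or a number of a turn 0.125, either way. A call with a gripper value outside its range is refused whole. The fingers move at their own pace and stop on an object; FORCE is the grip in N (left out, the last holds). Time passes only in rows, so rows that do not move let the fingers close, or fill a call up. It gives the time, the measured TCP pose, the force, the opening and the grip force at its end, in the units of the state.
- env.observe(): the state, without advancing time (a new reading comes with each control period).
- optics.get_image(name): name is "scene" or "side" or "wrist"; returns a dict with "color" (480x640x3 uint8, red, green, blue), "intrinsics" (3x3 intrinsics, pixels), "pose" (4x4, takes a point from camera to world coordinates). Camera axes: x right, y up, looking along -z (the intrinsics and any distortion apply to the point x, -y, -z); pixel columns grow to the right and rows downward; lengths in m; the calibration is good to about 2 mm. The wrist camera is an equidistant fisheye: a pixel r from the principal point sees the ray r / f radians off the axis. A picture is of the moment at which its call begins. There is no depth.
- env.close_job(): hands the job in; it is judged then, once.
Trained networks look in a picture, given as the dict that the camera call returned (one of the last four; its "shot" number tells which), for a name from the list of things; names that differ only in an ending like _2 or _b are one class to them, and where a whole thing is asked for, a point or a joint stands for the part that bears it (a point fixed in the world has none). Each returns a list of dicts, best first, with "score" (0 to 1); they miss things now and then, are a little off and sometimes report something else, mostly with a low value. They report only what shows in the picture. A call takes as long as a camera call. They do not tell look-alikes from the thing itself.
- spotter.look_for(picture, query): "at" ([column, row] as shares, 0 to 1, of the picture: columns of its width, rows of its height, amid what is visible of it).
The state is a dict: "time_s": time; "q": joint angles; "qvel": joint speeds; "joint_efforts": joint torques, N m; "position": TCP position; "tool_rot": TCP orientation; "ft_force": force on the tool from outside, world axes, zero at the start; "wrist_torque": the same for the moment, N m; "grip_width": finger opening in m; "gripper_force": force on a finger pad.
Only numpy, scipy, OpenCV 4.12 (cv2) and the standard library are available. Lean on these libraries where they do the work, as an engineer would, in place of code of your own. Each camera call takes 0.05 s, during which the arm holds its last target. There are 200 camera calls.

### The job

Stand the longer of the two plain steel posts in the three-jawed collet holder, lowering it gently until it rests on the bottom of the bore, and let go of it. Then turn the knurled nut clockwise (seen from above), regrasping as needed, until the jaws grip the post firmly; stop once it is tight and do not overtighten it. Leave the other things where they stand.

Things in the scene. Friction and masses are not known exactly. Their poses are not given: they have to be found in the camera images.
- post_center (a point): centre (half-way up) of the longer post: a plain bright steel cylinder, 12.7 mm in diameter and 75 mm long, square ends, standing upright on the work surface; its z axis is the post's axis. The shorter post and a vial stand near it; their places are interchanged from run to run.
- post: the same longer post; origin at the centre of its lower end
- collet_seat: the flat floor of the collet holder's bore, on which the post must rest: origin at its centre, 8 mm above the work surface, z up along the bore. Above it: bore of 16.4 mm diameter up to 20 mm, then the three jaws from 21 to 47 mm. A fully seated post reaches 75 mm above this floor and stands 28 mm proud of the jaws.
- nut_grip (a point): on the bore axis, 41.5 mm above the work surface, near the half height of the knurled steel nut (this point does not turn). Nut: 44 mm outer diameter, 27.5 to 51.5 mm above the work surface; jaws stand 3.5 mm proud of it. Grip it across its diameter from above, a finger on each side of the post, whose top is then 41.5 mm above this point.
- collet_jaw1: one of three aluminium jaws that close together, 1.2 mm per rad of nut; origin on the bore axis, 29 mm above the work surface. Clockwise from above (negative about z) closes them. The nut drags with 0.06 N m either way (more when turned fast); after 0.9 to 2.7 rad the jaws meet the post and the torque to hold it climbs 0.25 N m per rad: stop at 0.10 to 0.13; over 0.15 may be overtight. Let go, it eases back a little and stays tight.
- short_post: the shorter plain steel post, 12.7 mm in diameter, 50 mm high, standing; origin at the centre of its underside; not to be used
- vial_3: glass vial with screw cap, 16 mm in diameter, 48 mm high, standing; origin at the centre of its underside
- vial_1: glass vial with screw cap, 16 mm in diameter, 48 mm high, standing beyond the holder; origin at the centre of its underside
- screw_tin: round tin, 63 mm in diameter, 32 mm high, standing beyond the holder; origin at the centre of its underside
- petri_1: covered dish, 61 mm in diameter, 15 mm high; origin at the centre of its underside
- collet: the collet holder, bolted down: black round flange 64 mm in diameter (6 mm high, screw heads to 10 mm), black barrel, steel nut, aluminium jaws. Origin on the bore axis on the work surface, z up. The jaws' top inner edges are bevelled 3.5 mm deep and wide as a lead-in; at the start they stand 1.0 to 3.2 mm clear of the post all round.
Things that resemble listed ones, but are neither listed nor needed, are in the scene too. What is meant by the collet is not pink, and is the larger of those in its own colour.

How it is judged (in metres and radians):
On the way, in this order (a step that is already met when the one before it is completed fails the run):
1. the longer post rests on the bottom of the bore, upright, let go by the fingers (horizontal distance between post_center and collet_seat below 0.005 m and z of post in the frame of collet_seat below 0.004 m and angle between post's own z axis and vertical below 0.12 rad and contact force between the fingers and post below 0.3 N), for 0.2 s.
2. the jaws grip the post firmly (more than 8 N at a jaw) (contact force between collet_jaw1 and post above 8 N and z of post in the frame of collet_seat below 0.004 m), for 0.2 s.
At the end, for the whole second after the job is handed in: The longer post stands upright (within 0.06 rad) on the bore floor (within 4 mm), within 3 mm of the bore axis, each jaw pressing on it with 8 to 60 N, at rest (all of step 2 and horizontal distance between post_center and collet_seat below 0.003 m and angle between post's own z axis and vertical below 0.06 rad and linear speed of post below 0.02 m/s); the robot touches nothing.
It fails at once if overtightened: a jaw presses on the post with more than 60 N (contact force between collet_jaw1 and post above 60 N).
It fails at once if the post is driven onto the bore floor with more than 40 N (contact force between collet_seat and post above 40 N).
It fails at once if another thing is pushed more than 20 mm from its place (distance of any of short_post, vial_3, vial_1, screw_tin, petri_1 from where it was at the start of the episode above 0.02 m).
It also fails if it takes over 72 s, if anything falls off the work surface, if the arm or the gripper's body presses on something with over 40 N, if the wrist force passes 120 N, or if a joint passes its speed limit or range.

## Working session

There is one attempt and no reset: what is moved stays moved. The work goes in short steps, Python scripts to look and compute and a shell command to move; the robot and the scene stay as the last step left them, time stands still between calls to the robot, and variables do not carry over. Pictures are saved under pics/ and viewed, at most 10 in all, crops included, and the job is handed in when it is done.

```bash
ls; mkdir -p pics; cat > h.py <<'E'
import numpy as np, cv2
from rig import env, optics, spotter
def ray(p,uv):
    K=np.array(p['intrinsics']);T=np.array(p['pose']);x=(uv[0]-K[0,2])/K[0,0];y=(uv[1]-K[1,2])/K[1,1]
    if p['_n']=='wrist':
        r=np.hypot(x,y);s=np.sin(r)/max(r,1e-9);d=np.array([x*s,-y*s,-np.cos(r)])
    else: d=np.array([x,-y,-1.])
    d=T[:3,:3]@d;return T[:3,3],d/np.linalg.norm(d)
def proj(p,X):
    K=np.array(p['intrinsics']);T=np.array(p['pose']);c=T[:3,:3].T@(np.array(X)-T[:3,3]);c=np.array([c[0],-c[1],-c[2]])
    if p['_n']=='wrist':
        r=np.hypot(c[0],c[1]);t=np.arctan2(r,c[2]);u=c[:2]/max(r,1e-9)*t
    else: u=c[:2]/c[2]
    return np.array([K[0,0]*u[0]+K[0,2],K[1,1]*u[1]+K[1,2]])
def atz(p,uv,z):
    o,d=ray(p,uv);return o+d*(z-o[2])/d[2]
def tri(rs):
    A=np.zeros((3,3));b=np.zeros(3)
    for o,d in rs:
        M=np.eye(3)-np.outer(d,d);A+=M;b+=M@o
    return np.linalg.solve(A,b)
def shot(n):
    p=optics.get_image(n);p['_n']=n;return p
def save(p,f): cv2.imwrite('pics/'+f,cv2.cvtColor(p['color'],cv2.COLOR_RGB2BGR))
def look(p,q):
    return [(round(d['score'],2),np.round([d['at'][0]*640,d['at'][1]*480],1)) for d in spotter.look_for(p,q)]
E
python3 - <<'E'
from h import *
s=env.observe();print({k:np.round(s[k],3).tolist() for k in s})
for n in ['scene','side','wrist']:
    p=shot(n);save(p,n+'0.png');print(n,[k for k in p],np.round(p['pose'],3).tolist(),np.round(p['intrinsics'],1).tolist())
    for q in ['post','short_post','vial_3','collet','nut_grip','collet_jaw1','screw_tin','petri_1']: print(q,[(a,b.tolist()) for a,b in look(p,q)[:5]])
E
```

```text
pics
{'time_s': 0.0, 'q': [-12.335, 21.842, 74.384, -0.001, 83.858, -12.335], 'qvel': [-0.008, 0.055, -0.093, -0.123, -0.013, -0.144], 'joint_efforts': [-0.001, -44.847, -23.129, -0.0, 0.005, 0.0], 'position': [0.55, 0.0, 0.231], 'tool_rot': [[-0.0, 1.0, -0.001], [1.0, 0.0, 0.0], [0.0, -0.001, -1.0]], 'ft_force': [0.358, 0.633, -0.339], 'wrist_torque': [-0.0, 0.021, 0.017], 'gripper_force': 0.0, 'grip_width': 0.086}
scene ['color', 'intrinsics', 'pose', 'shot', '_n'] [[-0.865, 0.345, -0.364, 0.158], [-0.502, -0.591, 0.632, 0.747], [0.003, 0.729, 0.684, 0.748], [0.0, 0.0, 0.0, 1.0]] [[601.3, 0.0, 326.4], [0.0, 601.3, 242.9], [0.0, 0.0, 1.0]]
post [(0.75, [300.9, 353.2])]
short_post [(0.55, [353.2, 310.5])]
vial_3 [(0.65, [270.2, 311.8]), (0.63, [300.4, 199.4])]
collet [(0.73, [313.7, 281.1]), (0.67, [242.4, 353.0]), (0.65, [364.0, 244.8]), (0.5, [301.9, 348.9])]
nut_grip [(0.83, [242.3, 352.6]), (0.59, [314.7, 281.4]), (0.55, [358.4, 245.8])]
collet_jaw1 [(0.38, [232.8, 340.9])]
screw_tin [(0.61, [262.2, 238.9])]
petri_1 [(0.95, [427.3, 250.7])]
side ['color', 'intrinsics', 'pose', 's
[... 434 characters left out ...]
2, 272.6]), (0.65, [362.2, 236.4])]
collet_jaw1 [(0.6, [207.7, 318.7]), (0.53, [359.6, 226.6]), (0.43, [363.8, 238.4])]
screw_tin [(0.84, [264.4, 225.8])]
petri_1 [(0.98, [433.6, 252.6])]
wrist ['color', 'intrinsics', 'pose', 'shot', '_n'] [[1.0, 0.0, -0.001, 0.549], [-0.0, 0.954, 0.299, 0.077], [0.001, -0.299, 0.954, 0.375], [0.0, 0.0, 0.0, 1.0]] [[371.6, 0.0, 320.9], [0.0, 371.6, 236.9], [0.0, 0.0, 1.0]]
post []
short_post [(0.62, [196.3, 15.8])]
vial_3 [(0.96, [420.4, 201.1])]
collet [(0.77, [260.9, 147.6])]
nut_grip [(0.93, [260.7, 146.6]), (0.68, [291.6, 41.1])]
collet_jaw1 [(0.76, [251.1, 140.2]), (0.67, [288.7, 26.8])]
screw_tin [(0.58, [426.3, 85.6])]
petri_1 [(0.94, [171.4, 206.6])]
```

View pics/scene0.png

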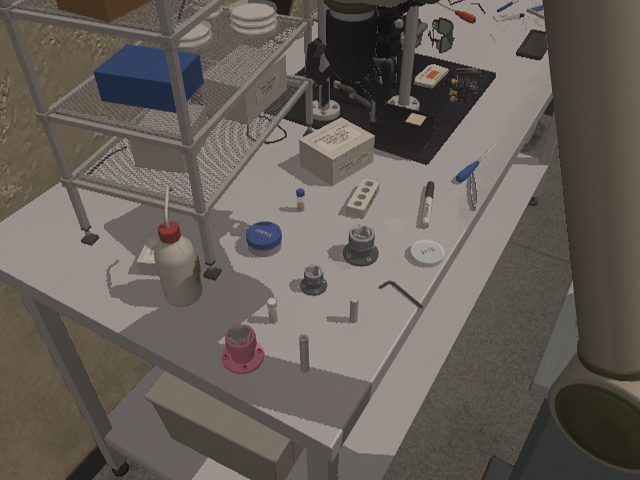

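View pics/wrist0.png

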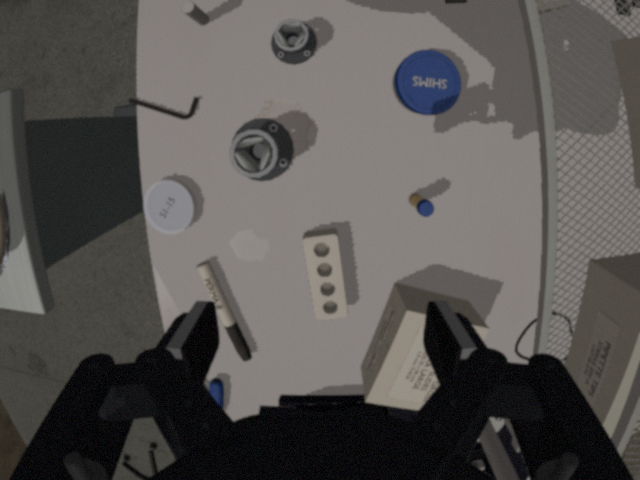

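The scene view shows three collets: a large black one at (361,245), a small black one at (313,280) and a pink one at (242,348). It also shows two posts, long at (304,352) and short at (353,310), and a white-capped vial at (272,310). I choose the large black collet and the long post at (304,352).

```bash
python3 - <<'E'
from h import *
P={n:shot(n) for n in ['scene','side','wrist']}
a,b,w=P['scene'],P['side'],P['wrist']
print('nut scene z=.0415',atz(a,(361,241),.045),'side',atz(b,(362,236.4),.0415),'wrist',atz(w,(258,150),.0415))
print('tri', tri([ray(a,(358.4,245.8)),ray(b,(362.2,236.4)),ray(w,(260.7,146.6))]))
print('post top/bot/scene',atz(a,(304,337),.075),atz(a,(305,370),0),'center side',atz(b,(285,342.1),.0375), 'tri',tri([ray(a,(304,353)),ray(b,(285,342.1))]))
print('short',atz(a,(353.2,310.5),.025),atz(b,(345,301.5),.025))
print('vial',atz(a,(270.2,311.8),.024),'petri',atz(a,(427,251),.01),'small collet',atz(a,(314,281),.03),'pink',atz(a,(242,352),.03))
print('vial1',atz(a,(300.4,199.4),.024),'tin',atz(a,(262.2,238.9),.02))
c=np.hstack([cv2.resize(a['color'][220:390,220:400],None,fx=2.2,fy=2.2,interpolation=2),cv2.resize(b['color'][210:380,200:380],None,fx=2.2,fy=2.2,interpolation=2)])
cv2.imwrite('pics/c1.png',c[:,:,::-1])
E
```

```text
nut scene z=.0415 [0.48302145 0.0638044  0.045     ] side [0.47990312 0.07041451 0.0415    ] wrist [0.49297859 0.05415198 0.0415    ]
tri [0.49107591 0.05505682 0.02441046]
post top/bot/scene [0.44622292 0.30824491 0.075     ] [0.44487288 0.31079284 0.        ] center side [0.44561468 0.31480299 0.0375    ] tri [0.45122249 0.30524328 0.02747357]
short [0.4283376  0.19234238 0.025     ] [0.4293572  0.19539522 0.025     ]
vial [0.53986068 0.25955577 0.024     ] petri [ 0.38625246 -0.00621101  0.01      ] small collet [0.51165335 0.17302101 0.03      ] pink [0.52935833 0.34795481 0.03      ]
vial1 [ 0.64669262 -0.00134534  0.024     ] tin [0.64914185 0.12353145 0.02      ]
```

View pics/c1.png

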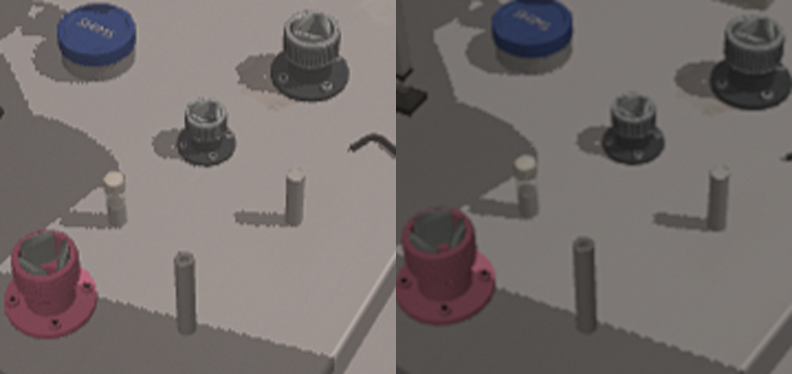

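The crop confirms it: the long post is at about (0.445,0.310), the large black collet at about (0.487,0.059), and the pink and small black collets are decoys. I move toward the post and take wrist views on the way.

```bash
python3 -m crank '[8.5,3,-1.3,0,0, 8.5,3,-1.3,0,0, 8.5,3,-1.3,0,0, 8.5,3,-1.3,0,0, 8.5,3,-1.3,0,0, 8.5,3,-1.3,0,0, 8.5,2,-1.3,0,0, 8.5,0,-1.4,0,0]'
cat > w.py <<'E'
from h import *
import sys,json
p=shot('wrist');save(p,sys.argv[1]+'.png')
R=[]
for q in sys.argv[2:]:
    for s,u in look(p,q)[:3]: print(q,s,u,'z0',np.round(atz(p,u,0),4),'z.0375',np.round(atz(p,u,.0375),4),'z.0415',np.round(atz(p,u,.0415),4)); R.append([q,s,u.tolist(),[x.tolist() for x in ray(p,u)]])
json.dump(R,open(sys.argv[1]+'.json','w'))
print(np.round(env.observe()['position'],4))
E
python3 w.py w1 post_center post short_post nut_grip collet
```

```text
time_s: 2.17
position: [0.4441, 0.2029, 0.2313]
tool_rot: [[-0.003, 1.0, 0.0], [1.0, 0.003, 0.001], [0.001, 0.0, -1.0]]
ft_force: [-0.7, 0.2, -0.2]
grip_width: 0.0851
gripper_force: 0.0
post_center 0.72 [325.3  89.4] z0 [0.4477 0.3148 0.    ] z.0375 [0.4473 0.3113 0.0375] z.0415 [0.4472 0.3109 0.0415]
post 0.84 [324.5  87.5] z0 [0.4469 0.3168 0.    ] z.0375 [0.4465 0.313  0.0375] z.0415 [0.4465 0.3126 0.0415]
short_post 0.77 [305.5 218.9] z0 [0.4277 0.1819 0.    ] z.0375 [0.4292 0.1916 0.0375] z.0415 [0.4294 0.1927 0.0415]
nut_grip 0.95 [397.3 242.5] z0 [0.5262 0.1562 0.    ] z.0375 [0.5179 0.1685 0.0375] z.0415 [0.517  0.1698 0.0415]
nut_grip 0.88 [361.9 333.5] z0 [0.4928 0.0424 0.    ] z.0375 [0.4878 0.0661 0.0375] z.0415 [0.4873 0.0686 0.0415]
nut_grip 0.6 [419.1  68.8] z0 [0.5424 0.3402 0.    ] z.0375 [0.5325 0.3341 0.0375] z.0415 [0.5314 0.3335 0.0415]
collet 0.96 [394.9 242.1] z0 [0.5235 0.1566 0.    ] z.0375 [0.5155 0.1689 0.0375] z.0415 [0.5146 0.1702 0.0415]
collet 0.87 [416.7  69.3] z0 [0.5399 0.3395 0.    ] z.0375 [0.5302 0.3335 0.0375] z.0415 [0.5291 0.3328 0.0415]
collet 0.73 [361.5 332.2] z0 [0.4922 0.0443 0.    ] z.0375 [0.4873 0.0678 0.0375] z.0415 [0.4868 0.0703 0.0415]
[0.4458 0.1995 0.2314]
```

```bash
python3 -m crank '[8.5,2,0,0,0, 8.5,2,0,0,0, 8.5,2,0,0,0, 8.5,1,0,0,0, 8.5,0,0,0,0, 8.5,0,0,0,0, 8.5,0,0,0,0, 8.5,0,0,0,0]'
python3 w.py w2 post_center post short_post nut_grip
python3 - <<'E'
from h import *;import json
A=json.load(open('w1.json'));B=json.load(open('w2.json'))
for a in A:
  for b in B:
    if a[0]==b[0]:
      r=[tuple(map(np.array,a[3])),tuple(map(np.array,b[3]))];print(a[0],a[2],b[2],np.round(tri(r),4))
E
```

```text
time_s: 3.13
position: [0.4452, 0.2691, 0.2314]
tool_rot: [[0.001, 1.0, -0.0], [1.0, -0.001, -0.0], [-0.0, -0.0, -1.0]]
ft_force: [-0.3, 0.3, 0.4]
grip_width: 0.0853
gripper_force: 0.0
post_center 0.73 [324.7 164. ] z0 [0.4487 0.3053 0.    ] z.0375 [0.4483 0.3093 0.0375] z.0415 [0.4482 0.3098 0.0415]
post 0.67 [324.8 165.1] z0 [0.4488 0.3042 0.    ] z.0375 [0.4484 0.3083 0.0375] z.0415 [0.4483 0.3088 0.0415]
short_post 0.68 [307.2 280.1] z0 [0.4296 0.1783 0.    ] z.0375 [0.4311 0.1951 0.0375] z.0415 [0.4312 0.1969 0.0415]
short_post 0.27 [324.  164.2] z0 [0.448  0.3051 0.    ] z.0375 [0.4476 0.3092 0.0375] z.0415 [0.4476 0.3096 0.0415]
nut_grip 0.86 [388.5 297.5] z0 [0.5216 0.1558 0.    ] z.0375 [0.5139 0.1748 0.0375] z.0415 [0.5131 0.1768 0.0415]
nut_grip 0.69 [414.9 134.7] z0 [0.5406 0.3371 0.    ] z.0375 [0.531  0.338  0.0375] z.0415 [0.5299 0.3381 0.0415]
nut_grip 0.62 [359.2 374.8] z0 [0.4931 0.0448 0.    ] z.0375 [0.4882 0.0749 0.0375] z.0415 [0.4877 0.0781 0.0415]
[0.4451 0.2697 0.2314]
post_center [325.3, 89.4] [324.7, 164.0] [0.4477 0.3104 0.0471]
post [324.5, 87.5] [324.8, 165.1] [0.4472 0.3108 0.0599]
short_post [305.5, 218.9] [307.2, 280.1] [0.4294 0.1869 0.0193]
short_post [305.5, 218.9] [324.0, 164.2] [0.4502 0.3861 0.7728]
nut_grip [397.3, 242.5] [388.5, 297.5] [0.5225 0.1587 0.0067]
nut_grip [397.3, 242.5] [414.9, 134.7] [0.3926 0.3506 0.5897]
nut_grip [397.3, 242.5] [359.2, 374.8] [0.467  0.2374 0.2426]
nut_grip [361.9, 333.5] [388.5, 297.5] [0.3817 0.5232 0.744 ]
nut_grip [361.9, 333.5] [414.9, 134.7] [0.4237 0.3472 0.4791]
nut_grip [361.9, 333.5] [359.2, 374.8] [ 0.4948  0.0335 -0.0141]
nut_grip [419.1, 68.8] [388.5, 297.5] [0.467  0.2955 0.2765]
nut_grip [419.1, 68.8] [414.9, 134.7] [0.537  0.3375 0.0171]
nut_grip [419.1, 68.8] [359.2, 374.8] [0.457  0.2907 0.3078]
```

View pics/w2.png

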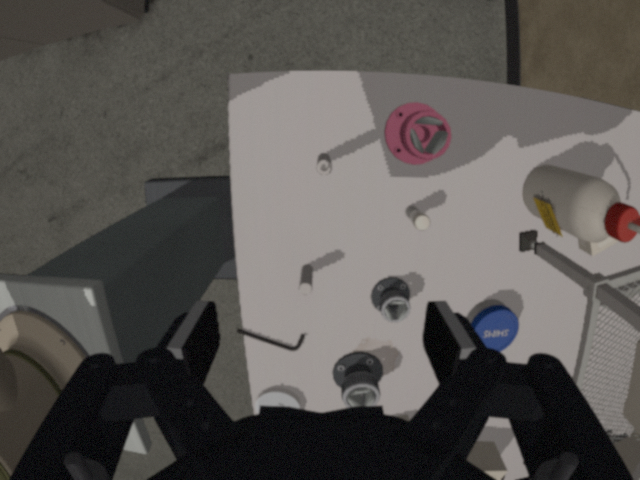

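The wrist view shows the long post at (324,164), standing alone, with the pink collet at (420,135). Both measurements agree on about (0.4475,0.310), so I go above it and partly down.

```bash
python3 -m crank '[8.5,1.5,0.1,0,0, 8.5,1.5,0.1,0,0, 8.5,1.1,0.05,1,0, 8.5,0,0,3,0, 8.5,0,0,3.5,0, 8.5,0,0,3.5,0, 8.5,0,0,1.5,0, 8.5,0,0,0,0]'
python3 w.py w3 post_center post
python3 - <<'E'
from h import *
p=shot('wrist');T=env.observe()['position']
for z in (.075,.0): print(z,proj(p,[.4475,.31,z]))
c=p['color'][60:360,170:470];save({'color':cv2.resize(c,None,fx=2,fy=2)},'w3c.png')
E
```

```text
time_s: 4.05
position: [0.4455, 0.3102, 0.1022]
tool_rot: [[-0.0, 1.0, -0.007], [1.0, 0.0, -0.003], [-0.003, -0.007, -1.0]]
ft_force: [-0.2, -0.6, -0.5]
grip_width: 0.0851
gripper_force: 0.0
post_center 0.76 [329.2 260.6] z0 [0.4501 0.2919 0.    ] z.0375 [0.4494 0.3065 0.0375] z.0415 [0.4494 0.3081 0.0415]
post 0.77 [325.8 261.3] z0 [0.4477 0.2914 0.    ] z.0375 [0.4474 0.306  0.0375] z.0415 [0.4474 0.3076 0.0415]
[0.4481 0.3113 0.1073]
0.075 [320.84106296 279.17179891]
0.0 [320.59774017 236.12936431]
```

View pics/w3c.png

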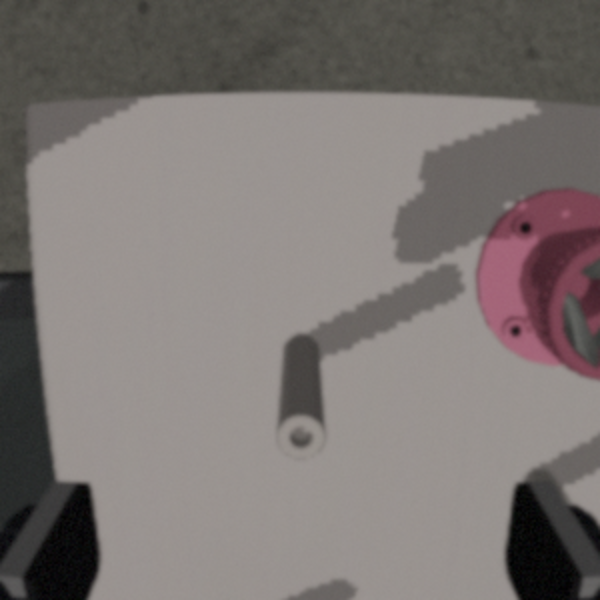

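The crop shows the post top at full-image (320,278), within 1 px of the prediction and centred between the fingers. I descend and grip.

```bash
python3 -m crank '[8.5,0,0,1.5,0, 8.5,0,0,1.5,0, 8.5,0,0,1.5,0, 8.5,0,0,1.2,0, 8.5,0,0,0,0, 1.0,0,0,0,0, 1.0,0,0,0,0, 1.0,0,0,0,0]' 40
python3 -m crank '[1.0,0,0,0,0, 1.0,0,0,0,0, 1.0,0,0,0,0, 1.0,0,0,0,0, 1.0,0,0,0,0, 1.0,0,0,0,0, 1.0,0,0,0,0, 1.0,0,0,0,0]'
```

```text
time_s: 4.92
position: [0.4481, 0.3113, 0.0506]
tool_rot: [[-0.0, 1.0, 0.002], [1.0, 0.0, 0.001], [0.001, 0.002, -1.0]]
ft_force: [0.5, -0.7, 0.5]
grip_width: 0.0514
gripper_force: 0.0
time_s: 5.58
position: [0.4477, 0.3111, 0.0498]
tool_rot: [[0.0, 1.0, 0.001], [1.0, -0.0, 0.0], [0.0, 0.001, -1.0]]
ft_force: [-0.8, -0.2, 5.6]
grip_width: 0.0109
gripper_force: 39.2
```

```bash
python3 -m crank '[1.0,0,0,-1,0, 1.0,0,0,-2,0, 1.0,0,0,-2.5,0, 1.0,0,0,-2.5,0, 1.0,0,0,-2.5,0, 1.0,0,0,-1.5,0, 1.0,0,0,0,0, 1.0,0,0,0,0]'
python3 -m crank '[1.0,-1.5,0.1,0,0, 1.0,-2.5,0.4,0,0, 1.0,-3,0.5,0,0, 1.0,-3,0.5,0,0, 1.0,-3,0.5,0,0, 1.0,-3,0.5,0,0, 1.0,-3,0.5,0,0, 1.0,-3,0.5,0,0]'
python3 -m crank '[1.0,-3,0.4,0,0, 1.0,-2,0,0,0, 1.0,-1.5,0,0,0, 1.0,-0.6,0,0,0, 1.0,0,0,0,0, 1.0,0,0,0,0, 1.0,0,0,0,0, 1.0,0,0,0,0]'
python3 w.py w4 nut_grip collet collet_seat collet_jaw1 post
```

```text
time_s: 6.25
position: [0.4474, 0.311, 0.1697]
tool_rot: [[-0.0, 1.0, 0.001], [1.0, 0.0, 0.0], [0.0, 0.001, -1.0]]
ft_force: [-0.1, 0.5, -0.5]
grip_width: 0.0111
gripper_force: 39.1
time_s: 6.92
position: [0.4817, 0.0896, 0.1679]
tool_rot: [[-0.0, 1.0, -0.003], [1.0, 0.0, 0.0], [0.0, -0.003, -1.0]]
ft_force: [0.2, 1.5, -0.9]
grip_width: 0.0113
gripper_force: 39.1
time_s: 7.58
position: [0.4863, 0.0209, 0.1692]
tool_rot: [[-0.001, 1.0, -0.0], [1.0, 0.001, 0.0], [0.0, -0.0, -1.0]]
ft_force: [-0.1, -0.7, -0.2]
grip_width: 0.0114
gripper_force: 39.1
nut_grip 0.88 [365.9  48.7] z0 [0.5229 0.1628 0.    ] z.0375 [0.5184 0.155  0.0375] z.0415 [0.5179 0.1542 0.0415]
nut_grip 0.64 [326.1 178. ] z0 [0.4902 0.052  0.    ] z.0375 [0.4896 0.0574 0.0375] z.0415 [0.4896 0.058  0.0415]
collet 0.89 [325.1 178.6] z0 [0.4893 0.0514 0.    ] z.0375 [0.4889 0.057  0.0375] z.0415 [0.4888 0.0576 0.0415]
collet 0.56 [366.9  49.5] z0 [0.5237 0.1621 0.    ] z.0375 [0.5191 0.1544 0.0375] z.0415 [0.5186 0.1536 0.0415]
collet 0.31 [322.1 173.1] z0 [0.4868 0.0562 0.    ] z.0375 [0.4866 0.0611 0.0375] z.0415 [0.4866 0.0617 0.0415]
collet_seat 0.61 [327.  181.3] z0 [0.4909 0.0491 0.    ] z.0375 [0.4903 0.0549 0.0375] z.0415 [0.4902 0.0556 0.0415]
collet_seat 0.55 [366.8  46.5] z0 [0.5236 0.1648 0.    ] z.0375 [0.5191 0.1567 0.0375] z.0415 [0.5186 0.1559 0.0415]
collet_jaw1 0.81 [319.2 175.8] z0 [0.4843 0.0538 0.    ] z.0375 [0.4845 0.0591 0.0375] z.0415 [0.4845 0.0597 0.0415]
collet_jaw1 0.47 [368.1  32.2] z0 [0.5248 0.1776 0.    ] z.0375 [0.5201 0.168  0.0375] z.0415 [0.5196 0.167  0.0415]
post 0.88 [319.1 309.9] z0 [ 0.4842 -0.0732  0.    ] z.0375 [ 0.4843 -0.0528  0.0375] z.0415 [ 0.4844 -0.0506  0.0415]
[0.4865 0.0203 0.1693]
```

View pics/w4.png

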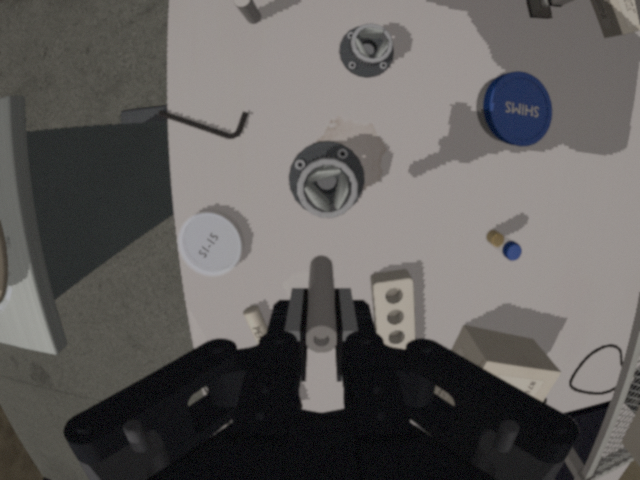

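The wrist view shows the large black collet with flange centre near (326,177) and nut top near (328,188). The held post runs from (320,262) at its bottom to (321,335). I refine the collet centre by fitting its circles to the image gradient.

```bash
cat > fit.py <<'E'
from h import *
from scipy.ndimage import map_coordinates as mc
from scipy.optimize import minimize
t=np.linspace(0,2*np.pi,180,endpoint=False);C=np.c_[np.cos(t),np.sin(t)]
def ring(p,x,y,z,r): return np.array([proj(p,[x+r*c[0],y+r*c[1],z]) for c in C])
def fit(p,x0,parts):
    g=cv2.GaussianBlur(cv2.cvtColor(p['color'],cv2.COLOR_RGB2GRAY).astype(float),(0,0),1.0)
    def sc(v):
        s=0
        for z,r,sg in parts:
            a=ring(p,*v,z,r+.001);b=ring(p,*v,z,r-.001)
            d=mc(g,[a[:,1],a[:,0]],order=1)-mc(g,[b[:,1],b[:,0]],order=1)
            s+=np.mean(np.clip(d*sg,-5,15))
        return s
    G=[(sc((x0[0]+i*.001,x0[1]+j*.001)),x0[0]+i*.001,x0[1]+j*.001) for i in range(-10,11) for j in range(-10,11)]
    b=max(G);m=minimize(lambda v:-sc(v),b[1:],method='Nelder-Mead',options=dict(initial_simplex=[b[1:],(b[1]+.001,b[2]),(b[1],b[2]+.001)]))
    return m.x,-m.fun
FL=(.006,.032,1);NT=(.0515,.022,-1)
E
python3 - <<'E'
from fit import *
p=shot('wrist')
print('rough',atz(p,(328,188),.0515),atz(p,(326,178),.006))
for n,P in (('fl',[FL]),('nut',[NT]),('both',[FL,NT])): print(n,fit(p,(.4885,.056),P))
s=env.observe();b=np.array(s['position'])+np.array(s['tool_rot'])[:,2]*.0498
print('post bottom pred px',proj(p,b),proj(p,b+[0,0,.075]))
v,_=fit(p,(.4885,.056),[FL,NT]);im=cv2.resize(p['color'],None,fx=4,fy=4,interpolation=2)
for z,r,_ in (FL,NT,(.055,.0085,0)): cv2.polylines(im,[np.int32(ring(p,*v,z,r)*4+1.5)],True,(255,0,0))
for q in (b,b+[0,0,.075]): cv2.polylines(im,[np.int32(ring(p,q[0],q[1],q[2],.00635)*4+1.5)],True,(0,255,0))
save({'color':cv2.resize(im[520:1420,1080:1580],None,fx=.66,fy=.66)},'fit1.png')
E
```

```text
rough [0.49102692 0.05151959 0.0515    ] [0.49025111 0.05207823 0.006     ]
fl (array([0.49035925, 0.05095445]), np.float64(14.131988786943205))
nut (array([0.49018094, 0.05288688]), np.float64(8.691126274080494))
both (array([0.49017854, 0.05279919]), np.float64(21.850386139332798))
post bottom pred px [321.93972567 264.54031683] [322.62900434 337.88403287]
```

View pics/fit1.png

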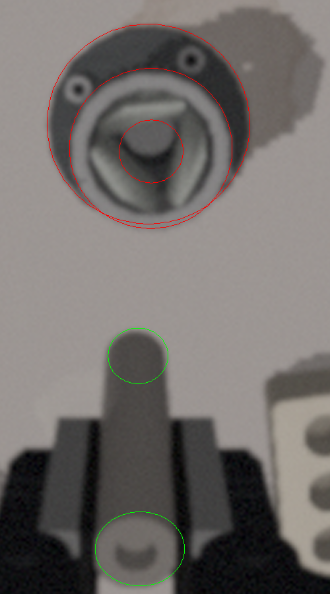

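```bash
python3 -m crank '[1.0,1.5,0.2,0,0, 1.0,1.2,0.2,0,0, 1.0,0.5,0,1,0, 1.0,0,0,1.5,0, 1.0,0,0,1.5,0, 1.0,0,0,1,0, 1.0,0,0,0.2,0, 1.0,0,0,0,0]'
cat > v.py <<'E'
from fit import *;import sys
p=shot('wrist');s=env.observe();print(np.round(s['position'],4),np.round(s['tool_rot'],3).tolist())
b=np.array(s['position'])+np.array(s['tool_rot'])[:,2]*.0498;print('bottom',b)
v,m=fit(p,(.4902,.0525),[FL,NT]);print('both',v,m,'fl',fit(p,(.4902,.0525),[FL])[0],'nut',fit(p,(.4902,.0525),[NT])[0])
im=cv2.resize(p['color'],None,fx=4,fy=4,interpolation=2)
for z,r,_ in (FL,NT,(.055,.0085,0)): cv2.polylines(im,[np.int32(ring(p,*v,z,r)*4+1.5)],True,(255,0,0))
for q in (b,b+[0,0,.075]): cv2.polylines(im,[np.int32(ring(p,q[0],q[1],q[2],.00635)*4+1.5)],True,(0,255,0))
c=(proj(p,[*v,.04])*4).astype(int);save({'color':cv2.resize(im[max(c[1]-350,0):c[1]+450,c[0]-400:c[0]+400],None,fx=.72,fy=.72)},sys.argv[1])
E
python3 v.py fit2.png
```

```text
time_s: 8.6
position: [0.4903, 0.052, 0.117]
tool_rot: [[0.0, 1.0, -0.001], [1.0, -0.0, 0.0], [0.0, -0.001, -1.0]]
ft_force: [-0.4, 0.9, 0.3]
grip_width: 0.0116
gripper_force: 39.1
[0.4907 0.052  0.1176] [[0.0, 1.0, 0.0], [1.0, -0.0, -0.0], [-0.0, 0.0, -1.0]]
bottom [0.49067987 0.05196219 0.06781649]
both [0.49004392 0.0512856 ] 17.51457255464105 fl [0.49088124 0.05230782] nut [0.49001446 0.04974791]
```

View pics/fit2.png

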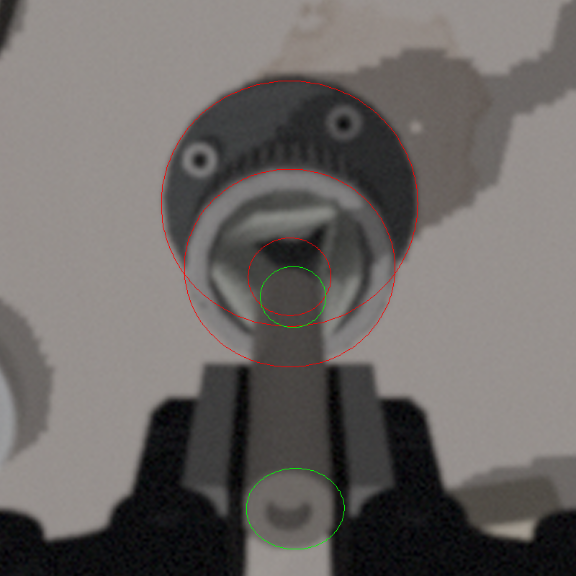

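The overlay shows the post centred over the jaws to within about 1 mm. I lower it in small steps and watch the force.

```bash
python3 -m crank '[1.0,0,0,0.4,0, 1.0,0,0,0.3,0, 1.0,0,0,0.3,0, 1.0,0,0,0.3,0, 1.0,0,0,0.3,0, 1.0,0,0,0.3,0, 1.0,0,0,0.3,0, 1.0,0,0,0.2,0]'
```

```text
time_s: 9.32
position: [0.4904, 0.052, 0.0929]
tool_rot: [[0.0, 1.0, -0.0], [1.0, -0.0, 0.0], [0.0, -0.0, -1.0]]
ft_force: [0.0, 0.3, -0.9]
grip_width: 0.0112
gripper_force: 39.1
```

```bash
python3 -m crank '[1.0,0,0,0.4,0, 1.0,0,0,0.4,0, 1.0,0,0,0.4,0, 1.0,0,0,0.4,0, 1.0,0,0,0.4,0, 1.0,0,0,0.4,0, 1.0,0,0,0.4,0, 1.0,0,0,0.2,0]'
```

```text
time_s: 9.98
position: [0.4903, 0.052, 0.0627]
tool_rot: [[0.0, 1.0, -0.001], [1.0, -0.0, 0.0], [0.0, -0.001, -1.0]]
ft_force: [0.2, -0.8, -0.3]
grip_width: 0.0114
gripper_force: 39.1
```

```bash
python3 -m crank '[1.0,0,0,0.06,0, 1.0,0,0,0.06,0, 1.0,0,0,0.05,0, 1.0,0,0,0.05,0, 1.0,0,0,0.05,0, 1.0,0,0,0.05,0, 1.0,0,0,0.05,0, 1.0,0,0,0,0]' 25
python3 -m crank '[1.0,0,0,0.02,0, 1.0,0,0,0.02,0, 1.0,0,0,0.02,0, 1.0,0,0,0.02,0, 1.0,0,0,0,0, 1.0,0,0,0,0, 1.0,0,0,0,0, 1.0,0,0,0,0]'
```

```text
time_s: 10.65
position: [0.4905, 0.052, 0.0596]
tool_rot: [[-0.0, 1.0, -0.0], [1.0, 0.0, 0.0], [0.0, -0.0, -1.0]]
ft_force: [-1.1, 1.0, -1.4]
grip_width: 0.0112
gripper_force: 39.1
time_s: 11.32
position: [0.4905, 0.052, 0.0588]
tool_rot: [[0.0, 1.0, 0.0], [1.0, -0.0, -0.0], [-0.0, 0.0, -1.0]]
ft_force: [-0.6, 0.1, -1.2]
grip_width: 0.0114
gripper_force: 39.1
```

```bash
python3 -m crank '[1.0,0,0,0.02,0, 1.0,0,0,0.02,0, 1.0,0,0,0.02,0, 1.0,0,0,0.02,0, 1.0,0,0,0.02,0, 1.0,0,0,0,0, 1.0,0,0,0,0, 1.0,0,0,0,0]'
```

```text
time_s: 11.98
position: [0.4905, 0.052, 0.0578]
tool_rot: [[0.0, 1.0, 0.0], [1.0, -0.0, 0.0], [0.0, 0.0, -1.0]]
ft_force: [0.4, -0.3, -0.6]
grip_width: 0.0113
gripper_force: 39.1
```

```bash
python3 -m crank '[1.0,0,0,0.02,0, 1.0,0,0,0.02,0, 1.0,0,0,0.02,0, 1.0,0,0,0.02,0, 1.0,0,0,0,0, 1.0,0,0,0,0, 1.0,0,0,0,0, 1.0,0,0,0,0]'
```

```text
time_s: 12.65
position: [0.4907, 0.052, 0.0577]
tool_rot: [[-0.0, 1.0, 0.001], [1.0, 0.0, -0.0], [-0.0, 0.001, -1.0]]
ft_force: [-1.5, 0.0, 9.0]
grip_width: 0.011
gripper_force: 39.9
```

The post touched down at TCP z 0.0577, matching the predicted seat height of 0.0578, with 9 N. I release it and check.

```bash
python3 -m crank '[3,0,0,-0.05,0, 4,0,0,0,0, 8.5,0,0,0,0, 8.5,0,0,0,0, 8.5,0,0,0,0, 8.5,0,0,0,0, 8.5,0,0,0,0, 8.5,0,0,0,0]' 60
python3 -m crank '[8.5,0,0,-1,-0.12, 8.5,0,0,-1,-0.12, 8.5,0,0,-1,-0.12, 8.5,0,0,0,-0.12, 8.5,0,0,0,-0.12, 8.5,0,0,0,-0.12, 8.5,0,0,0,-0.12, 8.5,0,0,0,-0.12]'
python3 - <<'E'
from fit import *
s=env.observe();print(np.round(s['q'],1),np.round(s['position'],4),np.round(s['wrist_torque'],3))
p=shot('wrist');v,m=fit(p,(.4902,.0522),[FL,NT]);print(v,m)
im=cv2.resize(p['color'],None,fx=4,fy=4,interpolation=2)
for z,r,_ in (FL,NT): cv2.polylines(im,[np.int32(ring(p,*v,z,r)*4+1.5)],True,(255,0,0))
for z in (.055,.083): cv2.polylines(im,[np.int32(ring(p,*v,z,.00635)*4+1.5)],True,(0,255,0))
c=(proj(p,[*v,.04])*4).astype(int);save({'color':cv2.resize(im[max(c[1]-350,0):c[1]+450,c[0]-400:c[0]+400],None,fx=.72,fy=.72)},'seat.png')
E
```

```text
time_s: 13.32
position: [0.4905, 0.052, 0.0575]
tool_rot: [[-0.0, 1.0, -0.0], [1.0, 0.0, 0.0], [0.0, -0.0, -1.0]]
ft_force: [-0.5, -0.0, -0.2]
grip_width: 0.085
gripper_force: 0.0
time_s: 13.98
position: [0.4904, 0.052, 0.0875]
tool_rot: [[-0.823, 0.569, -0.0], [0.569, 0.823, 0.0], [0.0, 0.0, -1.0]]
ft_force: [0.4, 0.3, -0.2]
grip_width: 0.085
gripper_force: 0.0
[ -7.7  25.6  95.5   0.   58.9 -63.1] [0.4904 0.052  0.0875] [-0.011  0.02   0.023]
[0.48939424 0.05210521] 17.19812769178786
```

View pics/seat.png

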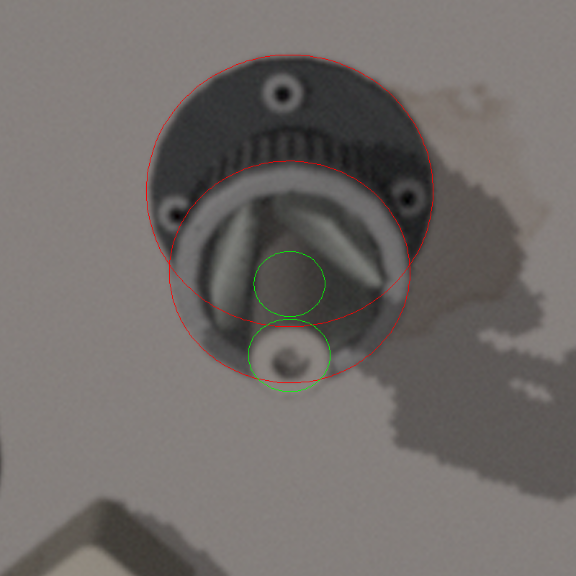

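The post is seated: its top at (290,357) in the crop matches the predicted circle at 83 mm. With joint 6 at -63°, one stroke of almost 4 rad is available, so I go down and grip the nut.

```bash
python3 -m crank '[8.5,0,0,1,0, 8.5,0,0,1.5,0, 8.5,0,0,1.5,0, 8.5,0,0,1.3,0, 8.5,0,0,0.8,0, 8.5,0,0,0.4,0, 8.5,0,0,0,0, 4,0,0,0,0]' 50
python3 -m crank '[4,0,0,0,0, 4,0,0,0,0, 4,0,0,0,0, 4,0,0,0,0, 4,0,0,0,0, 4,0,0,0,0, 4,0,0,0,0, 4,0,0,0,0]'
python3 -c "
from h import *
s=env.observe();print(np.round(s['wrist_torque'],3))"
```

```text
time_s: 14.7
position: [0.4907, 0.052, 0.0229]
tool_rot: [[-0.819, 0.574, 0.0], [0.574, 0.819, -0.0], [-0.0, 0.0, -1.0]]
ft_force: [1.0, 0.2, 0.3]
grip_width: 0.0744
gripper_force: 0.0
time_s: 15.37
position: [0.4907, 0.0519, 0.0235]
tool_rot: [[-0.819, 0.573, 0.001], [0.573, 0.819, -0.0], [-0.001, 0.0, -1.0]]
ft_force: [-3.0, -0.7, 8.4]
grip_width: 0.0412
gripper_force: 49.6
[-0.174  0.411 -0.055]
```

```bash
cat > t.py <<'E'
from h import *
s=env.observe();R=np.array(s['tool_rot']);print('tz',np.round(s['wrist_torque'],3),'yaw',round(np.arctan2(R[1,0],R[0,0]),3),'q6',round(s['q'][5],1),np.round(s['ft_force'],1),round(s['time_s'],2))
E
python3 -m crank '[3.5,0,0,0,0.03, 3.5,0,0,0,0.04, 3.5,0,0,0,0.05, 3.5,0,0,0,0.05, 3.5,0,0,0,0.05, 3.5,0,0,0,0.05, 3.5,0,0,0,0.05, 3.5,0,0,0,0.05]'; python3 t.py
```

```text
time_s: 16.03
position: [0.4907, 0.0519, 0.0235]
tool_rot: [[-0.555, 0.832, 0.001], [0.832, 0.555, -0.001], [-0.001, 0.001, -1.0]]
ft_force: [-1.7, -0.7, 7.7]
grip_width: 0.0415
gripper_force: 49.4
tz [-0.14   0.369  0.041] yaw 2.159 q6 -41.4 [-1.7 -0.7  7.7] 16.03
```

```bash
python3 -m crank '[3.5,0,0,0,0.05, 3.5,0,0,0,0.05, 3.5,0,0,0,0.05, 3.5,0,0,0,0.05, 3.5,0,0,0,0.05, 3.5,0,0,0,0.05, 3.5,0,0,0,0.05, 3.5,0,0,0,0.05]'; python3 t.py
```

```text
time_s: 16.7
position: [0.4907, 0.0519, 0.0235]
tool_rot: [[-0.187, 0.982, 0.001], [0.982, 0.187, -0.0], [-0.001, 0.001, -1.0]]
ft_force: [-2.6, -0.9, 8.5]
grip_width: 0.0414
gripper_force: 49.4
tz [-0.113  0.45   0.064] yaw 1.759 q6 -18.5 [-2.6 -0.9  8.5] 16.7
```

```bash
python3 -m crank '[3.5,0,0,0,0.04, 3.5,0,0,0,0.04, 3.5,0,0,0,0.04, 3.5,0,0,0,0.04, 3.5,0,0,0,0.04, 3.5,0,0,0,0.02, 3.5,0,0,0,0, 3.5,0,0,0,0]'; for i in 1 ; do python3 t.py; done
```

```text
time_s: 17.37
position: [0.4907, 0.0519, 0.0235]
tool_rot: [[0.03, 1.0, 0.001], [1.0, -0.03, -0.0], [-0.0, 0.001, -1.0]]
ft_force: [-2.1, -0.9, 7.6]
grip_width: 0.0415
gripper_force: 49.8
tz [-0.158  0.491 -0.041] yaw 1.541 q6 -6.0 [-2.1 -0.9  7.6] 17.37
```

```bash
cat > a.py <<'E'
from h import *
v=[]
for i in range(10):
    optics.get_image('wrist');v.append(env.observe()['wrist_torque'][2])
print('hold tz mean',np.mean(v).round(4),'sd',np.std(v).round(4))
E
python3 a.py
python3 -m crank '[3.5,0,0,0,0.02, 3.5,0,0,0,0.02, 3.5,0,0,0,0.02, 3.5,0,0,0,0.02, 3.5,0,0,0,0.02, 3.5,0,0,0,0.02, 3.5,0,0,0,0.02, 3.5,0,0,0,0.02]'|head -1; python3 t.py
python3 a.py
```

```text
hold tz mean -0.0518 sd 0.0197
time_s: 18.53
tz [-0.137  0.447  0.093] yaw 1.38 q6 3.2 [-2.4 -0.4  8.8] 18.53
hold tz mean -0.0426 sd 0.0385
```

```bash
sed -i "s/range(10)/range(4)/; s/^v=\[\]/v=[];e=[]/; s/;v.append(env.observe()\['wrist_torque'\]\[2\])/;s=env.observe();v.append(s['wrist_torque'][2]);e.append(s['joint_efforts'][5])/; s/^print(/print(np.round(e,3),/" a.py
sed -i "s/^s=env.observe();/s=env.observe();print('e6',round(s['joint_efforts'][5],3));/" t.py
for i in 1 2; do :; done
python3 -m crank '[3.5,0,0,0,0.02, 3.5,0,0,0,0.02, 3.5,0,0,0,0.02, 3.5,0,0,0,0.02, 3.5,0,0,0,0.02, 3.5,0,0,0,0.02, 3.5,0,0,0,0.02, 3.5,0,0,0,0.02]'|head -1; python3 t.py
python3 -m crank '[3.5,0,0,0,0.02, 3.5,0,0,0,0.02, 3.5,0,0,0,0.02, 3.5,0,0,0,0.02, 3.5,0,0,0,0.02, 3.5,0,0,0,0.02, 3.5,0,0,0,0.02, 3.5,0,0,0,0.02]'|head -1; python3 t.py
python3 a.py
```

```text
time_s: 19.7
e6 -0.218
tz [-0.071  0.456  0.157] yaw 1.22 q6 12.4 [-1.7 -0.6  8. ] 19.7
time_s: 20.37
e6 -0.198
tz [-0.064  0.451  0.178] yaw 1.06 q6 21.5 [-1.2  0.4  8.1] 20.37
[-0.008  0.185  0.048  0.   ] hold tz mean -0.0159 sd 0.0389
```

```bash
python3 a.py
python3 -m crank '[3.5,0,0,0,0.003, 3.5,0,0,0,0.003, 3.5,0,0,0,0.003, 3.5,0,0,0,0.003, 3.5,0,0,0,0.003, 3.5,0,0,0,0.003, 3.5,0,0,0,0.003, 3.5,0,0,0,0.003]'|head -1; python3 t.py
python3 -m crank '[3.5,0,0,0,0.003, 3.5,0,0,0,0.003, 3.5,0,0,0,0.003, 3.5,0,0,0,0.003, 3.5,0,0,0,0.003, 3.5,0,0,0,0.003, 3.5,0,0,0,0.003, 3.5,0,0,0,0.003]'|head -1; python3 t.py;python3 a.py
```

```text
[-0.011 -0.013 -0.014 -0.014] hold tz mean -0.0292 sd 0.019
time_s: 21.43
e6 0.063
tz [-0.078  0.397  0.101] yaw 1.037 q6 22.9 [-2.1 -1.   7.5] 21.43
time_s: 22.1
e6 0.067
tz [0.035 0.432 0.101] yaw 1.013 q6 24.2 [-1.9 -1.1  7.8] 22.1
[0.092 0.111 0.084 0.078] hold tz mean 0.0946 sd 0.0225
```

```bash
python3 -m crank '[3.5,0,0,0,0.004, 3.5,0,0,0,0.004, 3.5,0,0,0,0.004, 3.5,0,0,0,0.004, 3.5,0,0,0,0.004, 3.5,0,0,0,0.004, 3.5,0,0,0,0.004, 3.5,0,0,0,0.004]'|head -1; python3 t.py;python3 a.py
python3 -m crank '[3.5,0,0,0,0.004, 3.5,0,0,0,0.004, 3.5,0,0,0,0.004, 3.5,0,0,0,0.004, 3.5,0,0,0,0.004, 3.5,0,0,0,0.004, 3.5,0,0,0,0.004, 3.5,0,0,0,0.004]'|head -1; python3 t.py;python3 a.py
```

```text
time_s: 22.97
e6 0.056
tz [-0.103  0.4    0.18 ] yaw 0.981 q6 26.1 [-2.7 -1.2  8.4] 22.97
[0.092 0.117 0.081 0.072] hold tz mean 0.0607 sd 0.0346
time_s: 23.83
e6 0.06
tz [-0.133  0.395  0.122] yaw 0.949 q6 27.9 [-2.  -0.8  7.9] 23.83
[0.096 0.121 0.085 0.076] hold tz mean 0.0747 sd 0.0295
```

```bash
python3 a.py;python3 a.py; python3 a.py
python3 -m crank '[3.5,0,0,0,0.004, 3.5,0,0,0,0.004, 3.5,0,0,0,0.004, 3.5,0,0,0,0.004, 3.5,0,0,0,0.004, 3.5,0,0,0,0, 3.5,0,0,0,0, 3.5,0,0,0,0]'|head -1; python3 t.py;python3 a.py;python3 a.py
```

```text
[0.075 0.075 0.075 0.075] hold tz mean 0.0848 sd 0.0062
[0.075 0.075 0.075 0.075] hold tz mean 0.0702 sd 0.0134
[0.075 0.075 0.075 0.075] hold tz mean 0.0814 sd 0.0197
time_s: 25.3
e6 0.078
tz [-0.065  0.462  0.027] yaw 0.929 q6 29.1 [-2.  -0.1  8. ] 25.3
[0.078 0.078 0.078 0.078] hold tz mean 0.0905 sd 0.0162
[0.078 0.078 0.078 0.078] hold tz mean 0.0848 sd 0.0322
```

```bash
python3 -m crank '[3.5,0,0,0,0.004, 3.5,0,0,0,0.01, 3.5,0,0,0,0.01, 3.5,0,0,0,0.01, 3.5,0,0,0,0.01, 3.5,0,0,0,0.01, 3.5,0,0,0,0.004, 3.5,0,0,0,0.002]'|head -1; python3 t.py;python3 a.py;python3 a.py
```

```text
time_s: 26.37
e6 0.14
tz [-0.035  0.466  0.077] yaw 0.869 q6 32.5 [-2.4 -0.7  7.6] 26.37
[0.129 0.129 0.108 0.103] hold tz mean 0.1082 sd 0.0192
[0.103 0.103 0.103 0.103] hold tz mean 0.1248 sd 0.019
```

```bash
python3 -m crank '[3.5,0,0,0,0.004, 3.5,0,0,0,0.004, 3.5,0,0,0,0.004, 3.5,0,0,0,0.004, 3.5,0,0,0,0.003, 3.5,0,0,0,0.001, 3.5,0,0,0,0, 3.5,0,0,0,0]'|head -1; python3 t.py;python3 a.py;python3 a.py
```

```text
time_s: 27.43
e6 0.118
tz [-0.079  0.471  0.087] yaw 0.849 q6 33.6 [-1.7 -1.1  7.3] 27.43
[0.117 0.117 0.117 0.117] hold tz mean 0.134 sd 0.0029
[0.117 0.117 0.117 0.117] hold tz mean 0.1193 sd 0.0387
```

The hold torque is 0.117 to 0.125 N m, inside the 0.10 to 0.13 band. I stop turning, release, rise straight up and check.

```bash
python3 -m crank '[8.5,0,0,0,0, 8.5,0,0,0,0, 8.5,0,0,0,0, 8.5,0,0,0,0, 8.5,0,0,0,0, 8.5,0,0,0,0, 8.5,0,0,0,0, 8.5,0,0,0,0]'|head -2
python3 -m crank '[8.5,0,0,-0.5,0, 8.5,0,0,-1.5,0, 8.5,0,0,-2,0, 8.5,0,0,-2,0, 8.5,0,0,-2,0, 8.5,0,0,-1,0, 8.5,0,0,0,0, 8.5,0,0,0,0]'
python3 - <<'E'
from fit import *
p=shot('wrist');v,m=fit(p,(.4902,.0522),[FL,NT]);print(v,m)
im=cv2.resize(p['color'],None,fx=4,fy=4,interpolation=2)
for z in (.083,): cv2.polylines(im,[np.int32(ring(p,*v,z,.00635)*4+1.5)],True,(0,255,0))
c=(proj(p,[*v,.04])*4).astype(int);save({'color':cv2.resize(im[max(c[1]-350,0):c[1]+450,c[0]-400:c[0]+400],None,fx=.72,fy=.72)},'end.png')
E
```

```text
time_s: 28.5
position: [0.4905, 0.052, 0.0225]
time_s: 29.17
position: [0.4905, 0.052, 0.1128]
tool_rot: [[0.661, 0.751, 0.001], [0.751, -0.661, -0.0], [0.0, 0.001, -1.0]]
ft_force: [0.3, 0.2, -0.4]
grip_width: 0.0851
gripper_force: 0.0
[0.49097644 0.05256397] 17.27433499927257
```

View pics/end.png

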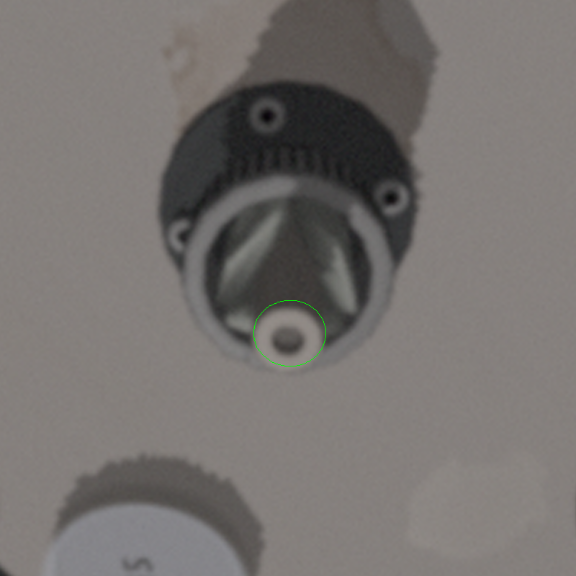

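The post stands upright and centred in the closed jaws, with its top at (288,338) in the crop as predicted, and the gripper is clear. I hand in.

```bash
python3 -c "
from rig import env
print(env.close_job())"
```

```text
the job is handed in; nothing more can be done
None
```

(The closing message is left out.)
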